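# Thread the rolling pin out of a short-travel drawer

### The job

Pull the drawer of the small wooden unit out as far as it goes. The rolling pin inside is longer than the opening, so tilt its front end up over the drawer front and draw it out from under the unit's top, without wrenching it and without knocking the other things on the table about. Finish while still holding the pin in the gripper, roughly level and in the air over the middle of the chopping board, some 10 to 25 cm up, touching nothing else.

Things in the scene. Friction and masses are not known exactly. Their poses are not given: they have to be found in the camera images.
- drawer_unit: Low wooden drawer unit on the right of the table, fixed: 320 mm deep (own x), 200 wide (y), 110 high. Origin: centre of its underside. The front is the face at own x = -160 mm and looks along its -x. The 12 mm top board covers all of it (underside 98 mm up). On the rear third of the top stand, fixed, a flat tin (86 wide, 40 high) and a tea light (38 wide, 16 high).
- top_edge (a point): Middle of the front upper edge of the unit's top board, at own x = -160 mm, 110 mm above the table; axes as the unit's. Under it the pin must come out. With the drawer out by q, the open mouth reaches from here by q along -x to the inner face of the drawer's front panel.
- drawer (a joint): How far the drawer is out, m: 0 shut, 0.165 at its stop (it does not come off). It slides along the unit's own -x, stays where it is left, takes about 2 to 5 N. Heights above the table: inner floor 18 mm, sides 66, front panel 83 (15 thick). Inside 156 mm wide, 297 long. A teaspoon lies in the rear at its +y side.
- drawer_handle (a point): Middle of the steel bar handle on the drawer front, moves with the drawer. Bar 10 mm thick, 110 long along the unit's y, centre 66 mm above the table and 42 mm in front of the panel; 37 mm of free gap behind it, except at two posts 40 mm either side of the middle. Axes as the unit's.
- rolling_pin: Loose wooden rolling pin lying along the drawer, 0.13 to 0.20 kg. Origin: its middle, on its axis (38 mm above the table at the start); own x is its long axis. 265 mm long: barrel 40 mm thick and 170 long (own x -85 to +85), then at each end a handle 18 mm thick, 47 long. With the drawer fully out 105 to 135 mm of it is still under the unit's top board.
- board: Green plastic chopping board lying flat, fixed, 170 x 260 x 10 mm (own x, y, z). Origin: centre of its underside, on the table.
- mug_2: White mug at the back of the table, loose, 92 x 127 x 95 mm; origin at the centre of its underside. Leave it alone.
- jam_jar: Jam jar with a green lid at the back of the table, loose, 62 mm wide, 86 high; origin at the centre of its underside. Leave it alone.
- wooden_spoon: Wooden spoon lying near the front right edge of the table, loose, 311 x 44 x 14 mm; origin at the centre of its underside. Leave it alone.
- pepper_mill: Tall turned wooden pepper mill at the back of the table, loose, 58 mm wide, 160 high; origin at the centre of its underside. Leave it alone.

How it is judged:
On the way, in this order (a step that is already met when the one before it is completed fails the run):
1. the drawer is pulled out to its stop, the pin still lying in it (value of joint drawer above 0.157 m and height (world z) of rolling_pin below 0.06 m), for 0.2 s.
2. the pin has been drawn out of the drawer and touches the unit and drawer no more (height (world z) of rolling_pin above 0.1 m and contact force between rolling_pin and drawer_unit below 0.05 N and contact force between rolling_pin and the fingers above 1 N), for 0.2 s.
At the end, for the whole second after the job is handed in: The pin is held still between the fingers with its middle within 90 mm, seen from above, of the board's centre and 80 to 300 mm above the table, its axis within 0.4 rad of level, touching neither board nor unit (horizontal distance between rolling_pin and board below 0.09 m and height (world z) of rolling_pin between 0.08 and 0.3 m and angle between rolling_pin's own x axis and vertical between 1.17 and 1.97 rad and contact force between rolling_pin and the fingers above 1 N and contact force between rolling_pin and drawer_unit below 0.05 N and contact force between rolling_pin and board below 0.05 N and linear speed of rolling_pin below 0.05 m/s); the arm keeps its last pose, push and grip.
It fails at once if the pin is wrenched against the drawer or the unit (over 60 N) (contact force between rolling_pin and drawer_unit above 60 N).
It fails at once if the mug, jam jar, pepper mill or wooden spoon is shoved by more than 50 mm (distance of any of mug_2, jam_jar, pepper_mill, wooden_spoon from where it was at the start of the episode above 0.05 m).
It fails at once if the mug, jam jar or pepper mill is tipped over (angle between any of mug_2, jam_jar, pepper_mill's own z axis and vertical above 0.6 rad).
It also fails if it takes over 64 s, if anything falls off the work surface, if the arm or the gripper's body presses on something with over 40 N, if the wrist force passes 120 N, or if a joint passes its speed limit or range.

### The arm

A 6-joint arm with a two-finger parallel gripper is mounted at the origin on a cart in front of the work surface, level with it; the furniture and walls round the work are solid. World frame = base frame: x ahead of the robot, y to its left, z up, the work surface at z = 0. Lengths are in m, angles in rad, forces in N, time in s.
With the tool pointing down it reaches from about 0.25 to 0.775 m from the base axis. Payload 4 kg.
Tool frame: the origin (TCP) lies at the very end of the fingers, on their centre line; the grasp point (between the pads) lies grasp_offset behind it (grasp_offset is the distance from the TCP to the grasp point, in m); z points along the fingers, y is the line along which they close (so a half turn about z gives the same grasp; the last joint's range is limited). The gripper opens to 94 mm and grips with 3 to 60 N. Pads are 16 mm wide; open, the fingers measure 119 mm over their backs; the gripper's body (75 mm by 177 mm) begins 78 mm behind the grasp point.
Start: joints at [1.014, 0.087, 1.371, -0, 1.684, -0.103], TCP at [0.241, 0.494, 0.206] pointing down, gripper open.
Joint ranges: [-3.1, 3.1], [-0.76, 2.03], [0.27, 2.55], [-1.08, 4.22], [0.17, 2.65], [-2.57, 2.57]. Speed limits (rad/s): [2.79, 2.79, 3.14, 3.14, 3.14, 3.14].

### API

Orientations are given as a unit quaternion [w, x, y, z].
In Python, from cell import * gives the robot as it stands.
- The arm moves only by the tool step_arm, never from a script. Its argument "targets" is a list of rows, each an object with "grip": the opening, from -1 (shut) to 1 (fully open), so that 0 is half open; "offset": the shift along the tool's x, y, z in units of 0.025 m (1.0 is 0.025 m), a list of three; "angular": the turn, a rotation vector about the tool's x, y, z in units of 0.08 rad (1.0 is 0.08 rad), a list of three. A call has 1 to 5 rows; each row shifts and turns the commanded pose from where the row before left it, along the tool's axes as they then stand; what a row does not reach is not made up. A row lasts 1/12 s, in which the tool goes at most 41.7 mm and 7.16 degrees, less where a joint would pass 70% of its speed; a pose out of reach is approached as far as the arm can. A call with a number of a shift or a turn outside -1 to 1 is refused whole. A call with a gripper value outside its range is refused whole. The fingers move at their own pace and stop on an object; the grip force is fixed at half the most. Time passes only in rows, so rows that do not move let the fingers close. It gives the time, the measured TCP pose, the force, the opening and the grip force at its end, in the units of the state.
- sense(): the state, without advancing time (a new reading comes with each control period).
- snapshot(name): name is "scene" or "top" or "wrist"; returns the picture (420x560x3 uint8, blue, green, red); there is no depth.
- camera_params(name): a dict with "fx", "fy", "cx", "cy" (pixels), "k1" (the pictures are not rectified: a ray, as slopes to the right and down, at radius r is drawn at 1 + k1 r^2 times it, then the intrinsics apply), "cam_to_world" (4x4, takes a point from camera to world coordinates); the wrist camera has in their place "mount" (4x4, takes a point from camera to tool coordinates, whose origin is the TCP and whose axes are the flange's). Camera axes: x right, y down, z forward; pixel columns grow to the right and rows downward; lengths in m; the calibration is good to about 2 mm. A picture is of the moment at which its call begins: read the wrist's pose just before it. camera_params takes no time and is no camera call.
- job_done(): hands the job in; it is judged then, once.
The state is a dict: "clock": time; "qpos": joint angles; "qd": joint speeds; "joint_torque": joint torques, N m; "position": TCP position; "tool_rot": TCP orientation; "ft_force": force on the tool from outside, world axes, zero at the start; "torque": the same for the moment, N m; "opening": opening from 0.0 (shut) to 1.0 (fully open); "grip_force": force on a finger pad.
Only numpy, scipy, OpenCV 4.12 (cv2) and the standard library are available. Lean on these libraries where they do the work, as an engineer would, in place of code of your own. Each camera call takes 0.05 s, during which the arm holds its last target. There are 200 camera calls.

## Working session

There is one attempt and no reset: what is moved stays moved. The work goes in short steps, Python scripts to look and compute and a tool call to move; the robot and the scene stay as the last step left them, time stands still between calls to the robot, and variables do not carry over. Pictures are saved under pics/ and viewed, at most 10 in all, crops included, and the job is handed in when it is done.

Besides the shell and the picture viewer there is one more tool, called after "Emit:" in YAML: its name, and indented under it one key for each argument. step_arm: Moves the arm, as the interface text tells. Its arguments: {"type":"object","properties":{"targets":{"type":"array","items":{"type":"object","properties":{"grip":{"type":"number"},"offset":{"type":"array","items":{"type":"number","minimum":-1,"maximum":1}},"angular":{"type":"array","items":{"type":"number","minimum":-1,"maximum":1}}}}}},"required":["targets"]}

```bash
mkdir -p pics; cat > h.py <<'E'
from cell import *
import numpy as np, cv2
from scipy.spatial.transform import Rotation as R
def ray(cam,u,v):
    p=camera_params(cam); K=np.array([[p['fx'],0,p['cx']],[0,p['fy'],p['cy']],[0,0,1.]])
    T=np.array(p['cam_to_world']) if 'cam_to_world' in p else None
    x=cv2.undistortPoints(np.array([[[u,v]]],float),K,np.array([p['k1'],0,0,0.]))[0,0]
    d=T[:3,:3]@np.array([x[0],x[1],1]); return T[:3,3],d
def onz(cam,u,v,z):
    o,d=ray(cam,u,v); return o+d*(z-o[2])/d[2]
E
python3 - <<'E'
from h import *
s=sense(); print({k:np.round(v,3) for k,v in s.items()})
try: print(grasp_offset)
except Exception as e: print(e)
a=snapshot("scene"); b=snapshot("top")
cv2.imwrite('pics/a.png',a); cv2.imwrite('pics/b.png',b)
for c in("scene","top"): print(camera_params(c))
print(camera_params("wrist"))
E
```

```text
{'clock': np.float64(0.0), 'qpos': array([ 1.014,  0.088,  1.372, -0.   ,  1.684, -0.103]), 'qd': array([ 0.001,  0.   ,  0.   ,  0.   , -0.   ,  0.002]), 'joint_torque': array([-1.0000e-03, -3.4018e+01, -3.0243e+01,  7.2000e-02,  3.3000e-02,
       -0.0000e+00]), 'position': array([0.241, 0.494, 0.204]), 'tool_rot': array([-0.   ,  0.225,  0.974, -0.001]), 'ft_force': array([-0.801,  0.01 , -0.374]), 'torque': array([ 0.043, -0.038,  0.037]), 'grip_force': np.float64(0.0), 'opening': np.float64(1.0)}
0.0188
{'fx': 451.3645823635664, 'fy': 451.3645823635664, 'cx': 268.85997451933315, 'cy': 210.2929195457372, 'k1': -0.029927719147885307, 'cam_to_world': array([[ 0.37923503, -0.51036338,  0.77182253, -0.28145995],
       [-0.92529214, -0.21269003,  0.31400223, -0.38277622],
       [ 0.00390372, -0.83324197, -0.55289473,  0.69729393],
       [ 0.        ,  0.        ,  0.        ,  1.        ]])}
{'fx': 395.36888252739215, 'fy': 395.36888252739215, 'cx': 273.6934739889591, 'cy': 205.86781121867458, 'k1': 0.021283826431484066, 'cam_to_world': array([[-0.02458801, -0.99437938,  0.10298095,  0.46362293],
       [-0.99956118,  0.02615601,  0.01390332, -0.06075194],
       [-0.01651874, -0.1025939 , -0.99458616,  1.1777314 ],
       [ 0.        ,  0.        ,  0.        ,  1.        ]])}
{'fx': 338.7640978314331, 'fy': 338.7640978314331, 'cx': 275.10154927780013, 'cy': 209.90480665569103, 'k1': -0.08675153536457017, 'mount': array([[-4.82879135e-04, -9.70668741e-01, -2.40420384e-01,
         6.83885601e-02],
       [ 9.99999410e-01, -7.02597922e-04,  8.28178488e-04,
        -7.95136204e-04],
       [-9.72805833e-04, -2.40419843e-01,  9.70668508e-01,
        -1.79739446e-01],
       [ 0.00000000e+00,  0.00000000e+00,  0.00000000e+00,
         1.00000000e+00]])}
```

View pics/b.png

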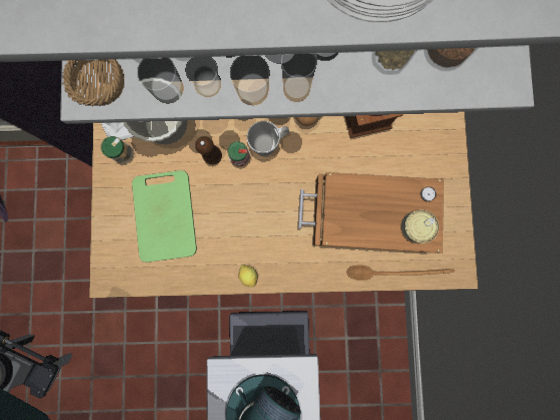

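View pics/a.png

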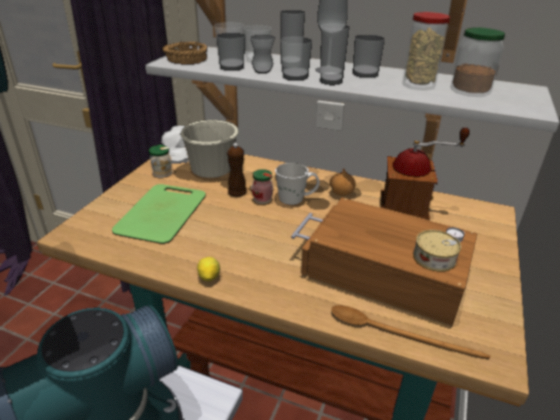

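The top view shows the unit at (318..444, 173..252), with its handle at x≈303 and its front facing left (+y world). The board is at about (165,215). The scene view agrees: the mug, jar and mill stand behind at the back, and the spoon lies in front of the unit.

```bash
python3 - <<'E'
from h import *
b=cv2.imread('pics/b.png')
c=cv2.resize(b[155:290,285:465],None,fx=4.4,fy=4.4,interpolation=cv2.INTER_CUBIC); cv2.imwrite('pics/c.png',c)
hsv=cv2.cvtColor(b,cv2.COLOR_BGR2HSV)
m=cv2.inRange(hsv,(45,90,80),(80,255,255)); m[:,:125]=0; m[:160]=0
cs,_=cv2.findContours(m,0,2); k=max(cs,key=cv2.contourArea); r=cv2.minAreaRect(k); print(r)
print('board',onz('top',*r[0],0.01),[onz('top',*p,0.01).round(3) for p in cv2.boxPoints(r)])
for n,p,z in [('handle',(303,191),.066),('handle2',(300,227),.066),('mill',(206,150),.1),('jar',(238,154),.086),('mug',(264,138),.095),('spoon',(362,272),.01),('spoon2',(453,271),.01)]: print(n,onz('top',*p,z).round(3))
E
```

```text
Traceback (most recent call last):
ValueError: max() iterable argument is empty
```

View pics/c.png

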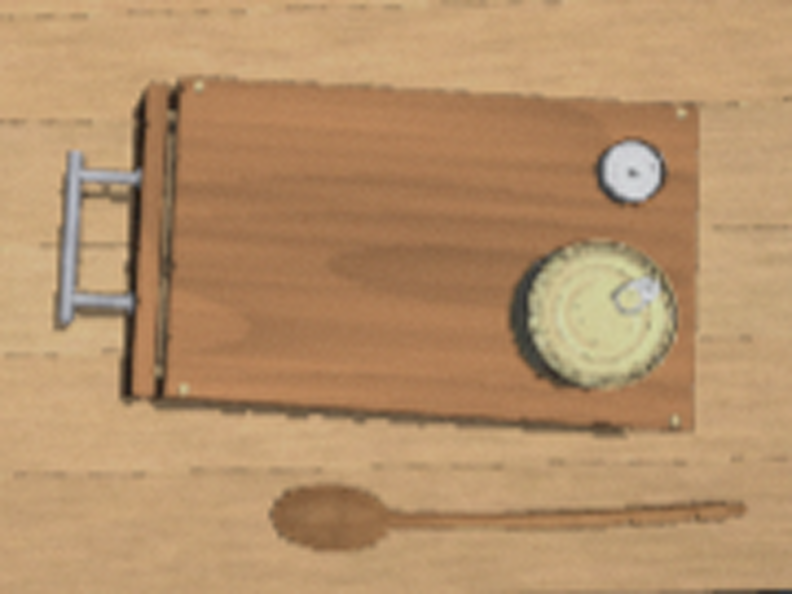

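The enlarged crop shows the top board corners at crop pixels (180,76), (697,103), (693,431) and (160,398). The handle bar runs from (75,152) to (64,325).

```bash
python3 - <<'E'
from h import *
b=cv2.imread('pics/b.png'); hsv=cv2.cvtColor(b,cv2.COLOR_BGR2HSV); print(hsv[220,165])
h=hsv[220,165].astype(int)
m=cv2.inRange(hsv,tuple(map(int,h-[12,80,80])),tuple(map(int,np.minimum(h+[12,80,80],255)))); m[:,:125]=0; m[:160]=0;m[:,220:]=0
cs,_=cv2.findContours(m,0,2); k=max(cs,key=cv2.contourArea); r=cv2.minAreaRect(k)
print('board',onz('top',*r[0],0.01),[onz('top',*p,0.01).round(3) for p in cv2.boxPoints(r)])
f=lambda x,y,z:onz('top',285+x/4.4,155+y/4.4,z)
C=[f(180,76,.11),f(697,103,.11),f(693,431,.11),f(160,398,.11)]; C=np.array(C); print(C.round(4))
H=[f(75,152,.069),f(64,325,.069)]; print('handle',np.round(H,4), np.mean(H,0))
print('len',[np.linalg.norm(C[i]-C[(i+1)%4]) for i in range(4)])
ux=(C[1]+C[2]-C[0]-C[3]); uy=C[0]+C[1]-C[2]-C[3]; hd=H[0]-H[1]
for v in(ux,uy,hd): print('ang',np.degrees(np.arctan2(v[1],v[0])))
print('front edge mid',(C[0]+C[3])/2)
for n,p,z in [('mill',(206,150),.1),('jar',(238,154),.086),('mug',(264,138),.095),('spoon',(362,272),.01),('spoon2',(453,271),.01)]: print(n,onz('top',*p,z).round(3))
E
```

```text
[ 51  84 195]
board [0.56399758 0.28420579 0.01      ] [array([0.688, 0.384, 0.01 ]), array([0.702, 0.214, 0.01 ]), array([0.443, 0.186, 0.01 ]), array([0.429, 0.353, 0.01 ])]
[[ 0.6627 -0.1907  0.11  ]
 [ 0.6367 -0.5066  0.11  ]
 [ 0.4369 -0.4905  0.11  ]
 [ 0.4642 -0.171   0.11  ]]
handle [[ 0.6227 -0.1266  0.069 ]
 [ 0.5118 -0.116   0.069 ]] [ 0.56726391 -0.12128251  0.069     ]
len [np.float64(0.3169308141815009), np.float64(0.20053068357662096), np.float64(0.32066236074111604), np.float64(0.19947947644367112)]
ang -94.78797856768449
ang -5.1413727329830206
ang -5.429553496482989
front edge mid [ 0.56341046 -0.18084036  0.11      ]
mill [0.737 0.139 0.1  ]
jar [0.726 0.051 0.086]
mug [ 0.768 -0.023  0.095]
spoon [ 0.385 -0.296  0.01 ]
spoon2 [ 0.382 -0.557  0.01 ]
```

Emit:
step_arm:
  targets:
    - {"grip": -0.3, "offset": [-0.9, -0.7, 0], "angular": [0, 0, -0.92]}
    - {"grip": -0.3, "offset": [-0.9, -0.7, 0], "angular": [0, 0, -0.92]}
    - {"grip": -0.3, "offset": [-0.9, -0.8, 0], "angular": [0, 0, -0.92]}
    - {"grip": -0.3, "offset": [-0.8, -0.9, 0], "angular": [0, 0, -0.92]}
    - {"grip": -0.3, "offset": [-0.8, -0.9, 0], "angular": [0, 0, -0.92]}

```text
clock: 0.52
position: [0.3139, 0.365, 0.2049]
tool_rot: [-0.0, 0.041, 0.999, -0.0]
ft_force: [0.9, 0.5, -1.0]
opening: 0.681
grip_force: 0.0
```

```bash
cat >> h.py <<'E'
def go(p, Rt=None):
    "shift in tool units to world p; rotvec units to orientation Rt"
    s=sense(); q=s['tool_rot']; Rc=R.from_quat(np.r_[q[1:],q[0]])
    print('pos',np.round(s['position'],4),'F',np.round(s['ft_force'],1),'open',round(float(s['opening'])*94,1),'grip',round(float(s['grip_force']),1),'t',s['clock'])
    print('axes x',Rc.as_matrix()[:,0].round(3),'y',Rc.as_matrix()[:,1].round(3),'z',Rc.as_matrix()[:,2].round(3))
    print('units',(Rc.inv().apply(np.array(p)-s['position'])/.025).round(2))
    if Rt is not None: print('rot units',((Rc.inv()*Rt).as_rotvec()/.08).round(2))
a=np.radians(-94.95)
UX=np.array([np.cos(a),np.sin(a),0]); UY=np.array([-np.sin(a),np.cos(a),0]); EDGE=np.array([.5634,-.1808,0])
def frame(x,z): # tool x and z
    z=z/np.linalg.norm(z); y=np.cross(z,x); y/=np.linalg.norm(y); return R.from_matrix(np.c_[np.cross(y,z),y,z])
E
python3 -c "
from h import *
go([.5675,-.122,.15],frame(-UY,np.array([0,0,-1.])))"
```

```text
pos [0.3139 0.365  0.2049] F [ 0.9  0.5 -1. ] open 64.0 grip 0.0 t 0.5167
axes x [-0.997  0.081  0.001] y [ 0.081  0.997 -0.001] z [-0.001 -0.001 -1.   ]
units [-11.7  -18.59   2.2 ]
rot units [-0.01 -0.01  0.06]
```

Emit:
step_arm:
  targets:
    - {"grip": -0.3, "offset": [-0.7, -1, 0], "angular": [0, 0, 0]}
    - {"grip": -0.3, "offset": [-0.7, -1, 0], "angular": [0, 0, 0]}
    - {"grip": -0.3, "offset": [-0.7, -1, 0], "angular": [0, 0, 0]}
    - {"grip": -0.3, "offset": [-0.7, -1, 0], "angular": [0, 0, 0]}
    - {"grip": -0.3, "offset": [-0.7, -1, 0], "angular": [0, 0, 0]}

```text
clock: 0.93
position: [0.3906, 0.2329, 0.205]
tool_rot: [-0.0, 0.043, 0.999, -0.0]
ft_force: [-0.2, -0.4, -0.6]
opening: 0.358
grip_force: 0.0
```

Emit:
step_arm:
  targets:
    - {"grip": -0.3, "offset": [-0.7, -1, 0], "angular": [0, 0, 0]}
    - {"grip": -0.3, "offset": [-0.7, -1, 0], "angular": [0, 0, 0]}
    - {"grip": -0.3, "offset": [-0.7, -1, 0], "angular": [0, 0, 0]}
    - {"grip": -0.3, "offset": [-0.7, -1, 0], "angular": [0, 0, 0]}
    - {"grip": -0.3, "offset": [-0.7, -1, 0], "angular": [0, 0, 0]}

```text
clock: 1.35
position: [0.4671, 0.1008, 0.205]
tool_rot: [-0.0, 0.043, 0.999, 0.0]
ft_force: [-0.5, -0.4, -0.8]
opening: 0.347
grip_force: 0.0
```

Emit:
step_arm:
  targets:
    - {"grip": -0.3, "offset": [-0.7, -1, 0], "angular": [0, 0, 0]}
    - {"grip": -0.3, "offset": [-0.7, -1, 0], "angular": [0, 0, 0]}
    - {"grip": -0.3, "offset": [-0.7, -1, 0], "angular": [0, 0, 0]}
    - {"grip": -0.3, "offset": [-0.5, -1, 0.5], "angular": [0, 0, 0]}
    - {"grip": -0.3, "offset": [-0.3, -1, 0.5], "angular": [0, 0, 0]}

```text
clock: 1.77
position: [0.5296, -0.0301, 0.1803]
tool_rot: [0.001, 0.043, 0.999, -0.0]
ft_force: [0.2, -0.5, -0.1]
opening: 0.351
grip_force: 0.0
```

Emit:
step_arm:
  targets:
    - {"grip": -0.3, "offset": [0, -0.8, 0.5], "angular": [0, 0, 0]}
    - {"grip": -0.3, "offset": [0, -0.8, 0.5], "angular": [0, 0, 0]}
    - {"grip": -0.3, "offset": [0, 0, 0], "angular": [0, 0, 0]}
    - {"grip": -0.3, "offset": [0, 0, 0], "angular": [0, 0, 0]}

```text
clock: 2.1
position: [0.5241, -0.0686, 0.1541]
tool_rot: [-0.001, 0.044, 0.999, 0.001]
ft_force: [-0.6, -0.5, -0.1]
opening: 0.348
grip_force: 0.0
```

```bash
python3 -c "
from h import *
go([.5675,-.122,.15],frame(-UY,np.array([0,0,-1.])))
cv2.imwrite('pics/d.png',snapshot('wrist'))"
```

```text
pos [ 0.5241 -0.0686  0.1541] F [-0.6 -0.5 -0.1] open 32.7 grip 0.0 t 2.1
axes x [-0.996  0.088  0.003] y [0.088 0.996 0.001] z [-0.003  0.001 -1.   ]
units [-1.92 -1.98  0.16]
rot units [ 0.01 -0.04 -0.02]
```

View pics/d.png

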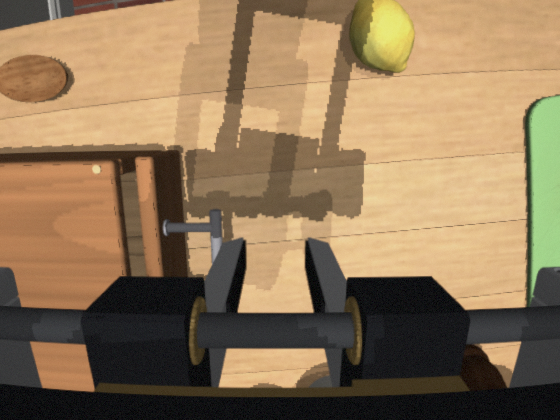

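The wrist view shows the handle bar as a vertical line at u≈216 (near end and post at (216,213..230)), left of the fingers. I'll check its line against the top-view estimate.

```bash
cat >> h.py <<'E'
def wray(u,v,z):
    s=sense(); q=s['tool_rot']; Rc=R.from_quat(np.r_[q[1:],q[0]]).as_matrix()
    p=camera_params('wrist'); K=np.array([[p['fx'],0,p['cx']],[0,p['fy'],p['cy']],[0,0,1.]])
    x=cv2.undistortPoints(np.array([[[u,v]]],float),K,np.array([p['k1'],0,0,0.]))[0,0]
    M=np.array(p['mount']); o=s['position']+Rc@M[:3,3]; d=Rc@M[:3,:3]@np.array([x[0],x[1],1.])
    return o+d*(z-o[2])/d[2]
E
python3 -c "
from h import *
for p in [(216,212),(217,245)]:
  w=wray(*p,.07); print(w, 'unit x from edge',(w-EDGE)@UX,(w-EDGE)@UY)
w=wray(121,180,.11); print(w,(w-EDGE)@UX)
H=np.array([.5675,-.122,0]);print((H-EDGE)@UX,(H-EDGE)@UY)"
```

```text
[ 0.51921187 -0.1162802   0.07      ] unit x from edge -0.06046633396390041 -0.049590502800632666
[ 0.54732571 -0.11912931  0.07      ] unit x from edge -0.06005369205192266 -0.021335679962621062
[ 0.48168073 -0.1705932   0.11      ] -0.003117475763010232
-0.05893447223755642 -0.0009889297652968488
```

Emit:
step_arm:
  targets:
    - {"grip": -0.3, "offset": [-0.96, -1, 0], "angular": [0, 0, 0]}
    - {"grip": -0.3, "offset": [-0.96, -0.98, 0], "angular": [0, 0, 0]}
    - {"grip": -0.3, "offset": [0, 0, 0], "angular": [0, 0, 0]}
    - {"grip": -0.3, "offset": [0, 0, 0], "angular": [0, 0, 0]}

```text
clock: 2.48
position: [0.5695, -0.1214, 0.1559]
tool_rot: [0.0, 0.043, 0.999, 0.0]
ft_force: [-0.6, -0.2, 0.3]
opening: 0.35
grip_force: 0.0
```

```bash
python3 -c "
from h import *
go([.5675,-.122,.05],frame(-UY,np.array([0,0,-1.])))"
```

```text
pos [ 0.5695 -0.1214  0.1559] F [-0.6 -0.2  0.3] open 32.9 grip 0.0 t 2.4833
axes x [-0.996  0.086 -0.001] y [0.086 0.996 0.001] z [ 0.001  0.001 -1.   ]
units [ 0.08 -0.04  4.23]
rot units [0.01 0.01 0.01]
```

Good agreement. I'll go down, grip and pull.

Emit:
step_arm:
  targets:
    - {"grip": -0.3, "offset": [0, 0, 1], "angular": [0, 0, 0]}
    - {"grip": -0.3, "offset": [0, 0, 1], "angular": [0, 0, 0]}
    - {"grip": -0.3, "offset": [0, 0, 1], "angular": [0, 0, 0]}
    - {"grip": -0.3, "offset": [0, 0, 0.7], "angular": [0, 0, 0]}
    - {"grip": -0.3, "offset": [0, 0, 0.5], "angular": [0, 0, 0]}

```text
clock: 2.9
position: [0.5673, -0.1194, 0.0491]
tool_rot: [-0.001, 0.042, 0.999, 0.001]
ft_force: [-0.8, -0.5, 0.7]
opening: 0.355
grip_force: 0.0
```

Emit:
step_arm:
  targets:
    - {"grip": -0.3, "offset": [0, 0, 0], "angular": [0, 0, 0]}
    - {"grip": -1, "offset": [0, 0, 0], "angular": [0, 0, 0]}
    - {"grip": -1, "offset": [0, 0, 0], "angular": [0, 0, 0]}
    - {"grip": -1, "offset": [0, 0, 0], "angular": [0, 0, 0]}
    - {"grip": -1, "offset": [0, 0, 0], "angular": [0, 0, 0]}

```text
clock: 3.32
position: [0.5696, -0.1219, 0.0523]
tool_rot: [0.002, 0.043, 0.999, -0.0]
ft_force: [-0.8, 1.0, 1.6]
opening: 0.105
grip_force: 5.9
```

Emit:
step_arm:
  targets:
    - {"grip": -1, "offset": [0, 0, 0], "angular": [0, 0, 0]}
    - {"grip": -1, "offset": [0, 0.2, 0], "angular": [0, 0, 0]}
    - {"grip": -1, "offset": [0, 0.4, 0], "angular": [0, 0, 0]}

```text
clock: 3.57
position: [0.5708, -0.1085, 0.0523]
tool_rot: [0.002, 0.044, 0.999, -0.001]
ft_force: [-0.7, -1.0, 6.3]
opening: 0.097
grip_force: 30.0
```

Emit:
step_arm:
  targets:
    - {"grip": -1, "offset": [0, 0.5, 0], "angular": [0, 0, 0]}
    - {"grip": -1, "offset": [0, 0.6, 0], "angular": [0, 0, 0]}
    - {"grip": -1, "offset": [0, 0.6, 0], "angular": [0, 0, 0]}
    - {"grip": -1, "offset": [0, 0.6, 0], "angular": [0, 0, 0]}
    - {"grip": -1, "offset": [0, 0.6, 0], "angular": [0, 0, 0]}

```text
clock: 3.98
position: [0.5773, -0.0342, 0.0523]
tool_rot: [0.002, 0.043, 0.999, -0.001]
ft_force: [0.8, -2.2, 5.3]
opening: 0.097
grip_force: 30.0
```

Emit:
step_arm:
  targets:
    - {"grip": -1, "offset": [0, 0.6, 0], "angular": [0, 0, 0]}
    - {"grip": -1, "offset": [0, 0.6, 0], "angular": [0, 0, 0]}
    - {"grip": -1, "offset": [0, 0.6, 0], "angular": [0, 0, 0]}
    - {"grip": -1, "offset": [0, 0.5, 0], "angular": [0, 0, 0]}
    - {"grip": -1, "offset": [0, 0.4, 0], "angular": [0, 0, 0]}

```text
clock: 4.4
position: [0.5833, 0.0339, 0.0523]
tool_rot: [0.002, 0.043, 0.999, -0.0]
ft_force: [1.2, -1.8, 4.7]
opening: 0.094
grip_force: 30.0
```

Emit:
step_arm:
  targets:
    - {"grip": -1, "offset": [0, 0.3, 0], "angular": [0, 0, 0]}
    - {"grip": -1, "offset": [0, 0.2, 0], "angular": [0, 0, 0]}
    - {"grip": -1, "offset": [0, 0, 0], "angular": [0, 0, 0]}
    - {"grip": -1, "offset": [0, 0, 0], "angular": [0, 0, 0]}

```text
clock: 4.73
position: [0.5838, 0.0396, 0.0523]
tool_rot: [0.001, 0.043, 0.999, -0.006]
ft_force: [-1.6, -14.4, 6.7]
opening: 0.093
grip_force: 30.0
```

Emit:
step_arm:
  targets:
    - {"grip": -0.4, "offset": [0, 0, 0], "angular": [0, 0, 0]}
    - {"grip": -0.4, "offset": [0, -0.4, 0], "angular": [0, 0, 0]}
    - {"grip": -0.4, "offset": [0, 0, 0], "angular": [0, 0, 0]}
    - {"grip": -0.4, "offset": [0, 0, -0.6], "angular": [0, 0, 0]}
    - {"grip": -0.4, "offset": [0, 0, -1], "angular": [0, 0, 0]}

```text
clock: 5.15
position: [0.5787, 0.0361, 0.0863]
tool_rot: [-0.005, 0.043, 0.999, 0.001]
ft_force: [-0.2, 0.3, 0.1]
opening: 0.3
grip_force: 0.0
```

Emit:
step_arm:
  targets:
    - {"grip": -0.4, "offset": [0, 0, -1], "angular": [0, 0, 0]}
    - {"grip": 0.4, "offset": [0, 0, -1], "angular": [0, 0, 0]}
    - {"grip": 0.4, "offset": [0, 0, -1], "angular": [0, 0, 0]}
    - {"grip": 0.4, "offset": [0, 0, -1], "angular": [0, 0, 0]}
    - {"grip": 0.4, "offset": [1, 0, -1], "angular": [0, 0, 0]}

```text
clock: 5.57
position: [0.5584, 0.0379, 0.2144]
tool_rot: [-0.001, 0.043, 0.999, 0.001]
ft_force: [-0.8, 0.3, 0.0]
opening: 0.546
grip_force: 0.0
```

Emit:
step_arm:
  targets:
    - {"grip": 0.4, "offset": [1, 1, 0], "angular": [0, 0, 0]}
    - {"grip": 0.4, "offset": [1, 1, 0], "angular": [0, 0, 0]}
    - {"grip": 0.4, "offset": [1, 1, 0], "angular": [0, 0, 0]}
    - {"grip": 0.4, "offset": [1, 1, 0], "angular": [0, 0, 0]}
    - {"grip": 0.4, "offset": [0, 0, 0], "angular": [0, 0, 0]}

```text
clock: 5.98
position: [0.462, 0.1502, 0.2154]
tool_rot: [-0.001, 0.04, 0.999, 0.002]
ft_force: [-0.4, -0.6, 0.6]
opening: 0.697
grip_force: 0.0
```

```bash
python3 -c "
from h import *
go([.5675,-.122,.05])
b=snapshot('top'); cv2.imwrite('pics/e0.png',b)
cv2.imwrite('pics/e.png',cv2.resize(b[155:290,225:405],None,fx=4.4,fy=4.4,interpolation=cv2.INTER_CUBIC))"
```

```text
pos [0.462  0.1502 0.2154] F [-0.4 -0.6  0.6] open 65.5 grip 0.0 t 5.9833
axes x [-0.997  0.079  0.003] y [0.079 0.997 0.004] z [-0.003  0.004 -1.   ]
units [ -5.09 -10.54   6.56]
```

View pics/e.png

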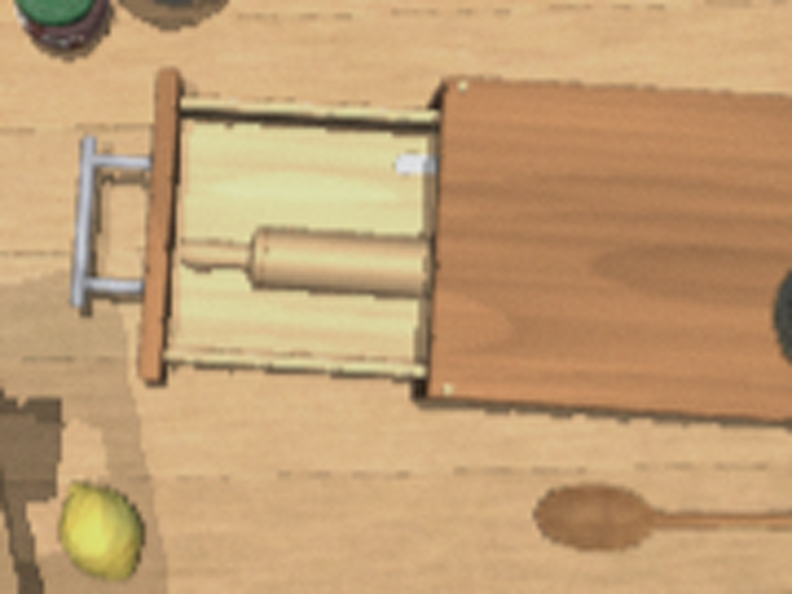

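The drawer is fully out. In the crop the pin's front tip is at (181,252) and its barrel begins at x≈252. The barrel axis runs from (260,258) to (425,266).

```bash
python3 -c "
from h import *
f=lambda x,y,z:onz('top',225+x/4.4,155+y/4.4,z)
for n,p,z in [('tip',(181,252),.038),('barrel0',(256,258),.045),('b1',(260,258),.045),('b2',(425,266),.045),('edge',(437,238),.11),('hand',(84,222),.069),('panel in',(172,220),.083)]:
  w=f(*p,z)-EDGE; print(n,(w+EDGE).round(4),'s',round(-w@UX,4),'y',round(w@UY,4))
"
```

```text
tip [ 0.5636 -0.0225  0.038 ] s 0.1577 y -0.0135
barrel0 [ 0.5578 -0.0716  0.045 ] s 0.1083 y -0.015
b1 [ 0.5577 -0.0742  0.045 ] s 0.1057 y -0.0149
b2 [ 0.5497 -0.1815  0.045 ] s -0.0019 y -0.0136
edge [ 0.5618 -0.1826  0.11  ] s -0.0019 y -0.0014
hand [0.5818 0.0383 0.069 ] s 0.2198 y -0.0006
panel in [ 0.5801 -0.0188  0.083 ] s 0.1629 y 0.0027
```

```bash
cat >> h.py <<'E'
Z=np.array([0,0,1.])
P0=EDGE-UX*.036-UY*.0143+Z*.038
def tilt(al,sg=1): return frame(sg*UX,-np.cos(al)*Z+np.sin(al)*UX)
def tz(al): return -np.cos(al)*Z+np.sin(al)*UX
E
python3 -c "
from h import *
print(sense()['qpos'].round(3))
t=P0+tz(.3)*(.0128-.12)
print(t)
go(t,tilt(.3,1)); go(t,tilt(.3,-1)); go(t,tilt(0,1));go(t,tilt(0,-1))
"
```

```text
[ 0.192 -0.055  1.496  0.002  1.701 -1.298]
[ 0.55499317 -0.11213876  0.14041207]
pos [0.4639 0.1482 0.2153] F [ 0.1  0.1 -0.2] open 65.7 grip 0.0 t 6.0333
axes x [-0.997  0.081  0.001] y [0.081 0.997 0.001] z [-0.001  0.001 -1.   ]
units [ -4.47 -10.09   2.98]
rot units [  2.95   2.95 -19.4 ]
pos [0.4639 0.1482 0.2153] F [ 0.1  0.1 -0.2] open 65.7 grip 0.0 t 6.0333
axes x [-0.997  0.081  0.001] y [0.081 0.997 0.001] z [-0.001  0.001 -1.   ]
units [ -4.47 -10.09   2.98]
rot units [ 2.96 -2.96 19.55]
pos [0.4639 0.1482 0.2153] F [ 0.1  0.1 -0.2] open 65.7 grip 0.0 t 6.0333
axes x [-0.997  0.081  0.001] y [0.081 0.997 0.001] z [-0.001  0.001 -1.   ]
units [ -4.47 -10.09   2.98]
rot units [  0.02   0.   -19.56]
pos [0.4639 0.1482 0.2153] F [ 0.1  0.1 -0.2] open 65.7 grip 0.0 t 6.0333
axes x [-0.997  0.081  0.001] y [0.081 0.997 0.001] z [-0.001  0.001 -1.   ]
units [ -4.47 -10.09   2.98]
rot units [ 0.   -0.02 19.71]
```

Emit:
step_arm:
  targets:
    - {"grip": 0.4, "offset": [0, 0, 0], "angular": [0, 0, 1]}
    - {"grip": 0.4, "offset": [0, 0, 0], "angular": [0, 0, 1]}
    - {"grip": 0.4, "offset": [0, 0, 0], "angular": [0, 0, 1]}
    - {"grip": 0.4, "offset": [0, 0, 0], "angular": [0, 0, 1]}
    - {"grip": 0.4, "offset": [0, 0, 0], "angular": [0, 0, 1]}

```text
clock: 6.45
position: [0.4663, 0.1452, 0.2146]
tool_rot: [-0.001, 0.243, 0.97, -0.0]
ft_force: [0.6, 0.5, -0.1]
opening: 0.698
grip_force: 0.0
```

Emit:
step_arm:
  targets:
    - {"grip": 0.4, "offset": [0, 0, 0], "angular": [0, 0, 1]}
    - {"grip": 0.4, "offset": [0, 0, 0], "angular": [0, 0, 1]}
    - {"grip": 0.4, "offset": [0, 0, 0], "angular": [0, 0, 1]}
    - {"grip": 0.4, "offset": [0, 0, 0], "angular": [0, 0, 1]}
    - {"grip": 0.4, "offset": [0, 0, 0], "angular": [0, 0, 1]}

```text
clock: 6.87
position: [0.4664, 0.145, 0.2146]
tool_rot: [-0.001, 0.431, 0.902, -0.0]
ft_force: [0.2, 0.7, -0.3]
opening: 0.701
grip_force: 0.0
```

Emit:
step_arm:
  targets:
    - {"grip": 0.4, "offset": [0, 0, 0], "angular": [0, 0, 1]}
    - {"grip": 0.4, "offset": [0, 0, 0], "angular": [0, 0, 1]}
    - {"grip": 0.4, "offset": [0, 0, 0], "angular": [0, 0, 1]}
    - {"grip": 0.4, "offset": [0, 0, 0], "angular": [0, 0, 1]}
    - {"grip": 0.4, "offset": [0, 0, 0], "angular": [0, 0, 1]}

```text
clock: 7.28
position: [0.4664, 0.1451, 0.2146]
tool_rot: [-0.001, 0.601, 0.799, -0.0]
ft_force: [0.7, 0.2, -0.0]
opening: 0.699
grip_force: 0.0
```

Emit:
step_arm:
  targets:
    - {"grip": 0.4, "offset": [0, 0, 0], "angular": [0, 0, 1]}
    - {"grip": 0.4, "offset": [0, 0, 0], "angular": [0, 0, 1]}
    - {"grip": 0.4, "offset": [0, 0, 0], "angular": [0, 0, 1]}
    - {"grip": 0.4, "offset": [0, 0, 0], "angular": [0, 0, 1]}
    - {"grip": 0.4, "offset": [0, 0, 0], "angular": [0, 0, 0.7]}

```text
clock: 7.7
position: [0.4664, 0.1451, 0.2146]
tool_rot: [-0.001, 0.74, 0.673, -0.001]
ft_force: [0.4, 0.9, 0.1]
opening: 0.698
grip_force: 0.0
```

```bash
python3 -c "
from h import *
t=P0+tz(.3)*(.0128-.12)
go(t,tilt(.3,-1))
"
```

```text
pos [0.4664 0.1451 0.2146] F [0.4 0.9 0.1] open 65.7 grip 0.0 t 7.7
axes x [ 0.095  0.995 -0.   ] y [ 0.995 -0.095 -0.002] z [-0.001  0.    -1.   ]
units [-9.9   4.51  2.96]
rot units [-0.04 -3.75 -0.11]
```

Emit:
step_arm:
  targets:
    - {"grip": 0.4, "offset": [-1, 0.5, 0], "angular": [0, 0, 0]}
    - {"grip": 0.4, "offset": [-1, 0.5, 0], "angular": [0, 0, 0]}
    - {"grip": 0.4, "offset": [-1, 0.5, 0], "angular": [0, 0, 0]}
    - {"grip": 0.4, "offset": [-1, 0.5, 0], "angular": [0, 0, 0]}
    - {"grip": 0.4, "offset": [-1, 0.5, 0], "angular": [0, 0, 0]}

```text
clock: 8.12
position: [0.5174, 0.0136, 0.2146]
tool_rot: [-0.001, 0.739, 0.674, -0.0]
ft_force: [0.2, -0.6, 0.8]
opening: 0.701
grip_force: 0.0
```

Emit:
step_arm:
  targets:
    - {"grip": 0.4, "offset": [-1, 0.5, 0], "angular": [0, 0, 0]}
    - {"grip": 0.4, "offset": [-1, 0.5, 0], "angular": [0, 0, 0]}
    - {"grip": 0.4, "offset": [-1, 0.5, 0], "angular": [0, 0, 0]}
    - {"grip": 0.4, "offset": [-1, 0.5, 0], "angular": [0, 0, 0]}
    - {"grip": 0.4, "offset": [-0.9, 0, 0], "angular": [0, 0, 0]}

```text
clock: 8.53
position: [0.5569, -0.1137, 0.2137]
tool_rot: [-0.001, 0.739, 0.674, -0.0]
ft_force: [-0.9, 0.0, -0.2]
opening: 0.702
grip_force: 0.0
```

Emit:
step_arm:
  targets:
    - {"grip": 0.4, "offset": [0, 0, 0.3], "angular": [0, -1, 0]}
    - {"grip": 0.4, "offset": [0, 0, 0.5], "angular": [0, -1, 0]}
    - {"grip": 0.4, "offset": [0, 0, 0.5], "angular": [0, -1, 0]}
    - {"grip": 0.4, "offset": [0, 0, 0.5], "angular": [0, -0.75, -0.1]}
    - {"grip": 0.4, "offset": [0, 0, 0], "angular": [0, 0, 0]}

```text
clock: 8.95
position: [0.5532, -0.1155, 0.1658]
tool_rot: [0.097, 0.726, 0.671, -0.113]
ft_force: [-0.2, 0.6, -1.1]
opening: 0.698
grip_force: 0.0
```

```bash
python3 -c "
from h import *
go(P0+tz(.3)*(.0128-.12),tilt(.3,-1))
go(P0+tz(.3)*(.0128),tilt(.3,-1))
w=snapshot('wrist'); cv2.imwrite('pics/f.png',w)
"
```

```text
pos [ 0.5532 -0.1155  0.1658] F [-0.2  0.6 -1.1] open 65.6 grip 0.0 t 8.95
axes x [ 0.074  0.953 -0.295] y [ 0.997 -0.081 -0.011] z [-0.035 -0.293 -0.955]
units [0.43 0.07 0.93]
rot units [-0.11 -0.01  0.11]
pos [ 0.5532 -0.1155  0.1658] F [-0.2  0.6 -1.1] open 65.6 grip 0.0 t 8.95
axes x [ 0.074  0.953 -0.295] y [ 0.997 -0.081 -0.011] z [-0.035 -0.293 -0.955]
units [0.43 0.12 5.73]
rot units [-0.11 -0.01  0.11]
```

View pics/f.png

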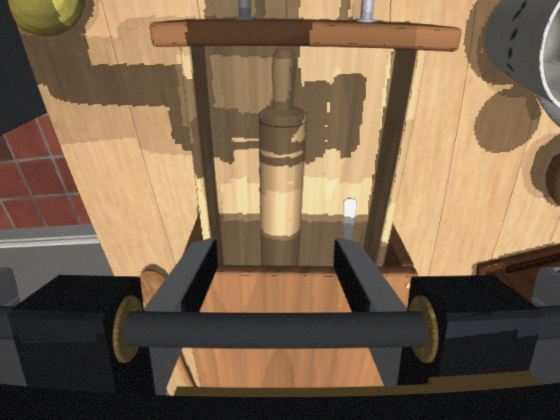

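The wrist view shows the pin's barrel axis at u≈282, centred between the finger tips at (213,240) and (342,240). The unit's top edge is at v≈268.

```bash
python3 -c "
from h import *
for n,p,z in [('axis',(283,120),.04),('axis2',(281,230),.04),('shoulder',(283,115),.045),('edge',(300,268),.11)]:
  w=wray(*p,z)-EDGE; print(n,'s',round(-w@UX,4),'y',round(w@UY,4))
"
```

```text
axis s 0.1016 y -0.009
axis2 s -0.0092 y -0.0092
shoulder s 0.1071 y -0.0091
edge s 0.0018 y 0.0055
```

Emit:
step_arm:
  targets:
    - {"grip": 0.4, "offset": [0.4, 0.1, 0.5], "angular": [-0.1, 0, 0.1]}
    - {"grip": 0.4, "offset": [0, 0, 1], "angular": [0, 0, 0]}
    - {"grip": 0.4, "offset": [0, 0, 1], "angular": [0, 0, 0]}
    - {"grip": 0.4, "offset": [0, 0, 0], "angular": [0, 0, 0]}
    - {"grip": 0.4, "offset": [0, 0, 0], "angular": [0, 0, 0]}

```text
clock: 9.42
position: [0.5565, -0.1272, 0.1079]
tool_rot: [0.102, 0.731, 0.666, -0.108]
ft_force: [0.2, -0.8, -0.2]
opening: 0.7
grip_force: 0.0
```

```bash
python3 -c "
from h import *
go(P0+tz(.3)*(.0128),tilt(.3,-1))
"
```

```text
pos [ 0.5565 -0.1272  0.1079] F [ 0.2 -0.8 -0.2] open 65.8 grip 0.0 t 9.4167
axes x [ 0.088  0.952 -0.294] y [ 0.996 -0.091  0.006] z [-0.021 -0.294 -0.956]
units [ 0.18 -0.13  3.38]
rot units [ 0.05 -0.01 -0.07]
```

Emit:
step_arm:
  targets:
    - {"grip": 0.4, "offset": [0.2, 0, 1], "angular": [0, 0, 0]}
    - {"grip": 0.4, "offset": [0, 0, 1], "angular": [0, 0, 0]}
    - {"grip": 0.4, "offset": [0, 0, 0.7], "angular": [0, 0, 0]}
    - {"grip": 0.4, "offset": [0, 0, 0.4], "angular": [0, 0, 0]}
    - {"grip": 0.4, "offset": [0, 0, 0], "angular": [0, 0, 0]}

```text
clock: 9.83
position: [0.5557, -0.1448, 0.0323]
tool_rot: [0.103, 0.73, 0.667, -0.108]
ft_force: [-0.4, 1.1, 0.4]
opening: 0.702
grip_force: 0.0
```

```bash
python3 -c "
from h import *
go(P0+tz(.3)*(.0128),tilt(.3,-1))
"
```

```text
pos [ 0.5557 -0.1448  0.0323] F [-0.4  1.1  0.4] open 66.0 grip 0.0 t 9.8333
axes x [ 0.088  0.951 -0.295] y [ 0.996 -0.09   0.006] z [-0.02  -0.294 -0.955]
units [-0.04 -0.14  0.28]
rot units [ 0.06 -0.01 -0.07]
```

Emit:
step_arm:
  targets:
    - {"grip": 0.4, "offset": [0, -0.05, 0.2], "angular": [0, 0, 0]}
    - {"grip": -1, "offset": [0, 0, 0], "angular": [0, 0, 0]}
    - {"grip": -1, "offset": [0, 0, 0], "angular": [0, 0, 0]}
    - {"grip": -1, "offset": [0, 0, 0], "angular": [0, 0, 0]}
    - {"grip": -1, "offset": [0, 0, 0], "angular": [0, 0, 0]}

```text
clock: 10.25
position: [0.5555, -0.1456, 0.0292]
tool_rot: [0.105, 0.73, 0.667, -0.107]
ft_force: [-0.6, -0.3, -0.3]
opening: 0.452
grip_force: 0.0
```

Emit:
step_arm:
  targets:
    - {"grip": -1, "offset": [0, 0, 0], "angular": [0, 0, 0]}
    - {"grip": -1, "offset": [0, 0, 0], "angular": [0, 0, 0]}

```text
clock: 10.42
position: [0.5552, -0.1456, 0.029]
tool_rot: [0.104, 0.73, 0.667, -0.107]
ft_force: [0.3, 1.2, 3.3]
opening: 0.42
grip_force: 30.0
```

```bash
cat >> h.py <<'E'
# line of the pin axis at th: z=.069 at s=0 ; grasp point 36 mm out
def tgt(th,zg,s=.036): 
    al=.3-th
    return EDGE-UX*s-UY*.0125+Z*zg+tz(al)*.0128, tilt(al,-1)
E
python3 -c "
from h import *
go(P0+tz(.3)*(.0128),tilt(.3,-1))
go(*tgt(.27,.069+.036*.277))
"
```

```text
pos [ 0.5552 -0.1456  0.029 ] F [0.3 1.2 3.3] open 39.5 grip 30.0 t 10.4167
axes x [ 0.087  0.951 -0.296] y [ 0.996 -0.088  0.009] z [-0.017 -0.295 -0.955]
units [-0.05 -0.13  0.15]
rot units [ 0.1   0.   -0.06]
pos [ 0.5552 -0.1456  0.029 ] F [0.3 1.2 3.3] open 39.5 grip 30.0 t 10.4167
axes x [ 0.087  0.951 -0.296] y [ 0.996 -0.088  0.009] z [-0.017 -0.295 -0.955]
units [-0.39 -0.04 -1.44]
rot units [ 0.11  3.38 -0.04]
```

Emit:
step_arm:
  targets:
    - {"grip": -1, "offset": [-0.1, 0, -0.3], "angular": [0, 0, 0]}
    - {"grip": -1, "offset": [-0.05, 0, -0.25], "angular": [0, 0.7, 0]}
    - {"grip": -1, "offset": [-0.05, 0, -0.25], "angular": [0, 0.7, 0]}
    - {"grip": -1, "offset": [0, 0, 0], "angular": [0, 0, 0]}

```text
clock: 10.75
position: [0.5557, -0.1467, 0.051]
tool_rot: [0.068, 0.736, 0.671, -0.065]
ft_force: [1.0, 0.4, -1.3]
opening: 0.415
grip_force: 30.0
```

```bash
python3 -c "
from h import *
go(*tgt(.27,.069+.036*.277))
b=snapshot('scene'); cv2.imwrite('pics/g.png',cv2.resize(b[170:330,250:490],None,fx=3.3,fy=3.3,interpolation=cv2.INTER_CUBIC))
"
```

```text
pos [ 0.5557 -0.1467  0.051 ] F [ 1.   0.4 -1.3] open 39.0 grip 30.0 t 10.75
axes x [ 0.091  0.978 -0.187] y [ 0.996 -0.091  0.012] z [-0.005 -0.187 -0.982]
units [-0.02 -0.07 -0.62]
rot units [ 0.14  1.98 -0.07]
```

View pics/g.png

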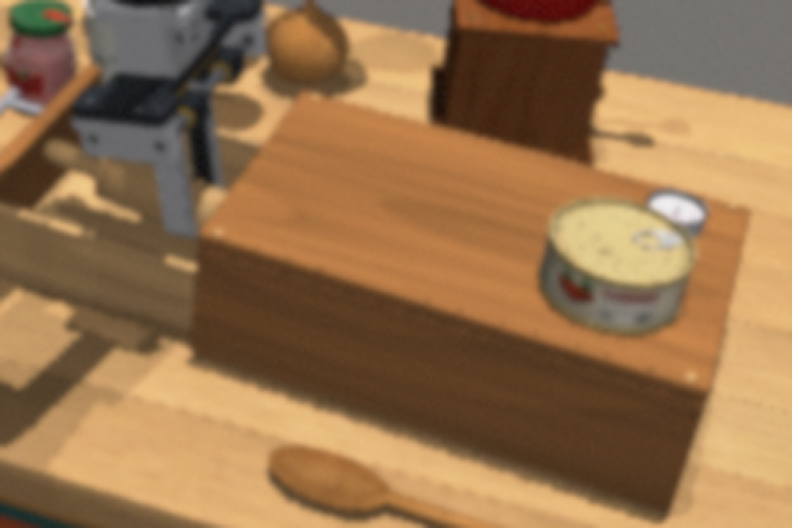

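The scene crop shows the fingers holding the pin in the open drawer, clear of the unit's top, with the front handle at (70,155). The force is about the pin's weight, so it is free. I'll continue the tilt.

Emit:
step_arm:
  targets:
    - {"grip": -1, "offset": [0, 0, -0.3], "angular": [0, 0.7, 0]}
    - {"grip": -1, "offset": [0, 0, -0.3], "angular": [0, 0.7, 0]}
    - {"grip": -1, "offset": [0, 0, 0], "angular": [0, 0.6, 0]}
    - {"grip": -1, "offset": [0, 0, 0], "angular": [0, 0, 0]}
    - {"grip": -1, "offset": [0, 0, 0], "angular": [0, 0, 0]}

```text
clock: 11.22
position: [0.554, -0.1426, 0.0625]
tool_rot: [0.012, 0.738, 0.675, -0.009]
ft_force: [0.6, 0.5, -2.3]
opening: 0.419
grip_force: 30.0
```

```bash
python3 -c "
from h import *
go(*tgt(.27,.069+.036*.277))
go(*tgt(.27,.069+.236*.277,.236))
w=snapshot('wrist'); cv2.imwrite('pics/k.png',w)
"
```

```text
pos [ 0.554  -0.1426  0.0625] F [ 0.6  0.5 -2.3] open 39.4 grip 30.0 t 11.2167
axes x [ 0.09   0.996 -0.029] y [ 0.996 -0.09   0.006] z [ 0.003 -0.029 -1.   ]
units [-0.07  0.01 -0.14]
rot units [ 0.07 -0.01 -0.04]
pos [ 0.554  -0.1426  0.0625] F [ 0.6  0.5 -2.3] open 39.4 grip 30.0 t 11.2167
axes x [ 0.09   0.996 -0.029] y [ 0.996 -0.09   0.006] z [ 0.003 -0.029 -1.   ]
units [ 7.86 -0.01 -2.59]
rot units [ 0.07 -0.01 -0.04]
```

View pics/k.png

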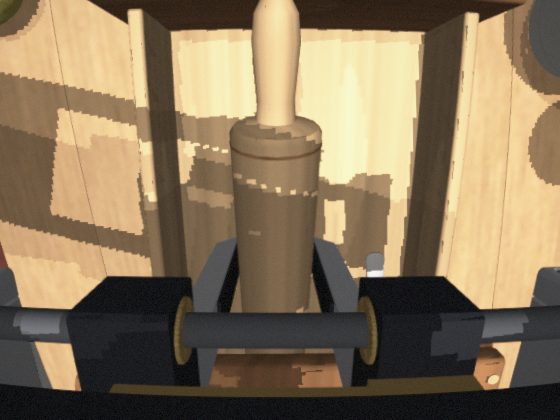

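The front handle is up over the panel. From the shoulder's width (about 90 px) the tilt works out near 0.28 rad, so the pin hasn't slipped. Next I draw it out along its own axis.

Emit:
step_arm:
  targets:
    - {"grip": -1, "offset": [0.2, 0, -0.12], "angular": [0, 0, 0]}
    - {"grip": -1, "offset": [0.4, 0, -0.18], "angular": [0, 0, 0]}
    - {"grip": -1, "offset": [0.5, 0, -0.17], "angular": [0, 0, 0]}
    - {"grip": -1, "offset": [0.5, 0, -0.15], "angular": [0, 0, 0]}

```text
clock: 11.6
position: [0.5585, -0.1003, 0.0785]
tool_rot: [0.012, 0.737, 0.675, -0.007]
ft_force: [-0.4, 0.9, -1.6]
opening: 0.419
grip_force: 30.0
```

Emit:
step_arm:
  targets:
    - {"grip": -1, "offset": [0.5, 0, -0.16], "angular": [0, 0, 0]}
    - {"grip": -1, "offset": [0.5, 0, -0.16], "angular": [0, 0, 0]}
    - {"grip": -1, "offset": [0.5, 0, -0.16], "angular": [0, 0, 0]}
    - {"grip": -1, "offset": [0.5, 0, -0.16], "angular": [0, 0, 0]}
    - {"grip": -1, "offset": [0.5, 0, -0.16], "angular": [0, 0, 0]}

```text
clock: 12.02
position: [0.5637, -0.0379, 0.0966]
tool_rot: [0.012, 0.738, 0.675, -0.008]
ft_force: [-0.5, -0.8, -1.4]
opening: 0.415
grip_force: 30.0
```

Emit:
step_arm:
  targets:
    - {"grip": -1, "offset": [0.6, 0, -0.2], "angular": [0, 0, 0]}
    - {"grip": -1, "offset": [0.6, 0, -0.2], "angular": [0, 0, 0]}
    - {"grip": -1, "offset": [0.6, 0, -0.2], "angular": [0, 0, 0]}
    - {"grip": -1, "offset": [0.6, 0, -0.2], "angular": [0, 0, 0]}
    - {"grip": -1, "offset": [0.6, 0, -0.2], "angular": [0, 0, 0]}

```text
clock: 12.43
position: [0.5701, 0.0374, 0.1194]
tool_rot: [0.012, 0.738, 0.675, -0.008]
ft_force: [-0.1, -0.5, -1.1]
opening: 0.416
grip_force: 30.0
```

```bash
python3 -c "
from h import *
go(*tgt(.27,.069+.236*.277,.236))
s=sense(); print('s',-(s['position']-EDGE)@UX)
go([.55,.284,.2])
"
```

```text
pos [0.5701 0.0374 0.1194] F [-0.1 -0.5 -1.1] open 39.1 grip 30.0 t 12.4333
axes x [ 0.089  0.996 -0.028] y [ 0.996 -0.088  0.008] z [ 0.005 -0.028 -1.   ]
units [ 0.7  -0.02 -0.11]
rot units [ 0.1  -0.03 -0.03]
s 0.217968172681076
pos [0.5701 0.0374 0.1194] F [-0.1 -0.5 -1.1] open 39.1 grip 30.0 t 12.4333
axes x [ 0.089  0.996 -0.028] y [ 0.996 -0.088  0.008] z [ 0.005 -0.028 -1.   ]
units [ 9.66 -1.65 -3.51]
```

Emit:
step_arm:
  targets:
    - {"grip": -1, "offset": [0, 0, -0.7], "angular": [0, 0, 0]}
    - {"grip": -1, "offset": [0, 0, -0.8], "angular": [0, 0, 0]}
    - {"grip": -1, "offset": [0.3, 0, -0.7], "angular": [0, 0, 0]}
    - {"grip": -1, "offset": [0.6, -0.1, -0.3], "angular": [0, 0, 0]}
    - {"grip": -1, "offset": [0.6, -0.1, 0], "angular": [0, 0, 0]}

```text
clock: 12.85
position: [0.5697, 0.0764, 0.1839]
tool_rot: [0.014, 0.738, 0.675, -0.005]
ft_force: [0.1, 0.6, -1.2]
opening: 0.421
grip_force: 30.0
```

Emit:
step_arm:
  targets:
    - {"grip": -1, "offset": [0.7, -0.1, 0], "angular": [0, 0, 0]}
    - {"grip": -1, "offset": [0.7, -0.1, 0], "angular": [0, 0, 0]}
    - {"grip": -1, "offset": [0.7, -0.1, 0], "angular": [0, 0, 0]}
    - {"grip": -1, "offset": [0.7, -0.1, 0], "angular": [0, 0, 0]}
    - {"grip": -1, "offset": [0.7, -0.1, 0], "angular": [0, 0, 0]}

```text
clock: 13.27
position: [0.5631, 0.1653, 0.178]
tool_rot: [0.012, 0.738, 0.675, -0.008]
ft_force: [-0.1, -0.5, -1.8]
opening: 0.418
grip_force: 30.0
```

Emit:
step_arm:
  targets:
    - {"grip": -1, "offset": [0.7, -0.2, 0], "angular": [0, -0.6, 0]}
    - {"grip": -1, "offset": [0.7, -0.2, 0], "angular": [0, -0.6, 0]}
    - {"grip": -1, "offset": [0.7, -0.2, 0], "angular": [0, -0.6, 0]}
    - {"grip": -1, "offset": [0.6, -0.2, 0], "angular": [0, -0.6, 0]}
    - {"grip": -1, "offset": [0.5, -0.2, 0], "angular": [0, -0.6, 0]}

```text
clock: 13.68
position: [0.5452, 0.2471, 0.1687]
tool_rot: [0.094, 0.731, 0.669, -0.096]
ft_force: [0.5, 0.9, -2.0]
opening: 0.418
grip_force: 30.0
```

```bash
python3 -c "
from h import *
go([.562,.296,.18],tilt(.3,-1))
"
```

```text
pos [0.5452 0.2471 0.1687] F [ 0.5  0.9 -2. ] open 39.2 grip 30.0 t 13.6833
axes x [ 0.087  0.96  -0.266] y [ 0.996 -0.088  0.009] z [-0.015 -0.266 -0.964]
units [ 1.82  0.5  -0.96]
rot units [ 0.1  -0.39 -0.05]
```

Emit:
step_arm:
  targets:
    - {"grip": -1, "offset": [0.5, 0.2, -0.3], "angular": [0, 0, 0]}
    - {"grip": -1, "offset": [0.5, 0.2, -0.3], "angular": [0, 0, 0]}
    - {"grip": -1, "offset": [0.5, 0.1, -0.3], "angular": [0, 0, 0]}
    - {"grip": -1, "offset": [0.2, 0, 0], "angular": [0, 0, 0]}
    - {"grip": -1, "offset": [0, 0, 0], "angular": [0, 0, 0]}

```text
clock: 14.1
position: [0.5619, 0.2923, 0.1784]
tool_rot: [0.093, 0.731, 0.669, -0.096]
ft_force: [0.2, -0.1, -2.5]
opening: 0.414
grip_force: 30.0
```

Emit:
step_arm:
  targets:
    - {"grip": -1, "offset": [0, 0, 0], "angular": [0, 0, 0]}
    - {"grip": -1, "offset": [0, 0, 0], "angular": [0, 0, 0]}
    - {"grip": -1, "offset": [0, 0, 0], "angular": [0, 0, 0]}
    - {"grip": -1, "offset": [0, 0, 0], "angular": [0, 0, 0]}

```text
clock: 14.43
position: [0.5621, 0.2898, 0.179]
tool_rot: [0.093, 0.732, 0.668, -0.096]
ft_force: [0.1, 0.6, -1.9]
opening: 0.417
grip_force: 30.0
```

```bash
python3 -c "
from h import *
go([.562,.296,.18],tilt(.3,-1))
b=snapshot('scene'); cv2.imwrite('pics/m.png',b)
"
```

```text
pos [0.5621 0.2898 0.179 ] F [ 0.1  0.6 -1.9] open 39.2 grip 30.0 t 14.4333
axes x [ 0.088  0.96  -0.265] y [ 0.996 -0.089  0.008] z [-0.016 -0.264 -0.964]
units [ 0.23 -0.02 -0.1 ]
rot units [ 0.08 -0.4  -0.07]
```

View pics/m.png

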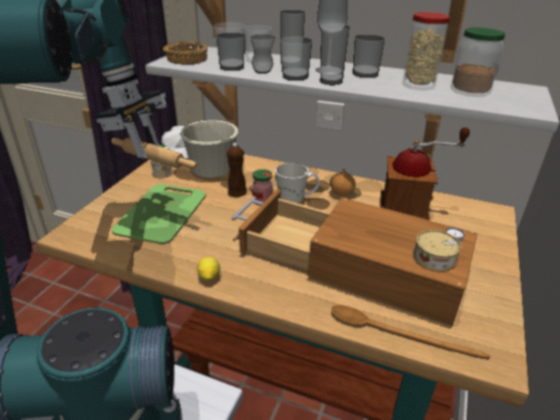

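The scene shows the pin level in the gripper at about (153,152), over the board, still and touching nothing. The other objects have not moved. I'm handing it in.

```bash
python3 -c "
from cell import *
print(job_done())"
```

```text
the job is handed in; nothing more can be done
None
```

I pulled the drawer out to its stop, tilted the rolling pin and drew it out, and handed the job in at about 14.5 s with the pin held still and level over the board, about 19 cm up; the hand-in gave no verdict.

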